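Clamp the board into the sanding jig

TASK

Without gripping anything, push the wooden board along its channel in the sanding jig until its end sits fully against the stop block, then push the toggle clamp's upright lever over and down, past its dead point, until it snaps into lock and the clamp's foot holds the board. Work the clamp by its lever only, not by its hold-down arm. The board must stay lying flat in the jig, and the other things on the jig and bench must be left where they are.

Things in the scene. Friction and masses are not known exactly. Their poses are not given: they have to be found in the camera images.
- jig: Sanding jig fixed to the bench: plywood panel 290 x 500 x 18 mm. Origin: centre of its underside; z up; its y runs along the panel from the open end (-250 mm) to the clamp end (+250 mm). Two low rails (12 mm high, 18 mm wide, 84 mm apart inside, y = -215 to +20 mm) guide the board. The toggle clamp is bolted behind the stop; its moving parts lie in the plane x = 0.
- board: The workpiece: plain brown wooden board, 80 (x) x 170 (y) x 22 (z) mm, 0.15 to 0.3 kg, lying loose in the jig's channel between the rails, lengthwise, 30 to 70 mm short of the stop at the start. Origin: centre of its underside.
- board_tail (a point): Centre of the board's rear end face, the one away from the stop (11 mm above the board's underside): the face to push on.
- board_front (a point): Middle of the lower edge of the board's front end, which must come against the stop. Axes as the board.
- stop_face (a point): Foot of the face of the wooden stop block (120 mm wide, 16 mm high, 22 mm thick) that closes the channel, on the channel's centre line on the panel's top (18 mm above the bench). Axes as the jig; the board touches the stop when board_front has y = 0 here.
- handle (a joint): Angle of the clamp's lever, rad. 0 = open, almost upright: 1.40 above the jig's +y direction. Grows as the lever swings over towards +y (away from the board) and down; elevation = 1.40 - value. Starts at 0. Dead point 1.09: a spring throws it back if let go earlier; beyond, it snaps by itself to its end stop, 1.25 = locked.
- handle_pivot (a point): Axis of the lever, on the jig's centre plane, 60 mm above the bench; the lever turns about the jig's x through this point. Steel cheek plates stand at either side, up to 72 mm above the bench. The spring's resistance is greatest at about 0.6 rad: some 1 N m, or 10 N at 100 mm from the pivot.
- handle_grip (a point): Point on the lever's push face (the face towards the board when open, the upper face when locked), 100 mm out from the pivot, 9 mm off the lever's centre line. Axes: y along the lever outwards, z square out of the push face. The lever is 120 mm long from its pivot; its outer 72 mm are a black rubber grip, 30 mm wide and 18 mm thick.
- pad: Round rubber foot (18 mm across; origin: centre of its underside) under the end of the clamp's steel hold-down arm, 78 mm from the arm's pivot, which is 23 mm nearer the board than the lever's. The lever drives the arm: raised 43 degrees above the jig's -y when open (tip some 120 mm above the bench), level when locked, the sprung foot then pressing the board with about 4 N.
- holddown: The clamp's steel hold-down arm, 18 mm wide, 10 mm thick, 85 mm long, carrying the foot. Origin: its pivot, 60 mm above the bench. It is driven by the lever and is not to be pushed itself.
- sanding_block: Bystander: cork sanding block 50 x 90 x 28 mm, lying on the jig panel beside the rail on the robot's side. Origin: centre of its underside.
- offcut: Bystander: light wood offcut 40 x 120 x 20 mm, lying on the jig panel beside the far rail. Origin: centre of its underside.
- pencil: Bystander: flat grey carpenter's pencil 8 x 160 x 8 mm, lying on the jig panel on the robot's side of the clamp. Origin: underside.
- glue: Bystander: white glue bottle, 56 mm across, 150 mm tall, standing on the bench. Origin: centre of its base.
- tape: Bystander: grey tape measure 65 x 35 x 62 mm on the bench. Origin: centre of its underside.
- screw_jar: Bystander: clear jar with steel lid, 70 mm across, 80 mm tall, on the bench. Origin: centre of its base.
- square: Bystander: try square, wooden stock 120 mm and steel blade 170 mm, 16 mm high, lying on the bench. Origin: middle of the stock's underside.
There are look-alikes about, which are no part of the job. Of the things like the board, leave any that is blue or green; of the rest the larger one is meant.

How it is judged (in metres and radians):
On the way, in this order (a step that is already met when the one before it is completed fails the run):
1. the board is home against the stop while the clamp is still open (y of board_front in the frame of stop_face above -0.003 m and value of joint handle below 0.9 rad), for 0.1 s.
2. the lever has snapped into lock (value of joint handle above 1.2 rad), for 0.2 s.
At the end, for the whole second after the job is handed in: The board's front end is within 3 mm of the stop, the lever is locked (joint above 1.2 rad), the clamp's foot presses the board with more than 1.5 N, and the board lies flat (under 0.05 rad) and still on the panel (y of board_front in the frame of stop_face above -0.003 m and value of joint handle above 1.2 rad and contact force between pad and board above 1.5 N and z of board in the frame of jig below 0.022 m and angle between board's own z axis and vertical below 0.05 rad and linear speed of board below 0.01 m/s); the robot touches nothing.
It fails at once if the board is lifted off the jig or tipped (z of board in the frame of jig above 0.028 m or angle between board's own z axis and vertical above 0.15 rad).
It fails at once if one of the bystanders on the jig or bench is moved by more than 20 mm (distance of any of sanding_block, offcut, pencil, glue, tape, screw_jar, square from where it was at the start of the episode above 0.02 m).
It fails at once if the hold-down arm is pushed by the fingers (over 8 N) (contact force between the fingers and holddown above 8 N).
It also fails if it takes over 43 s, if anything falls off the work surface, if the arm or the gripper's body presses on something with over 40 N, if the wrist force passes 120 N, or if a joint passes its speed limit or range.

ROBOT

A 6-joint arm with a two-finger parallel gripper is mounted at the origin on the work surface. World frame = base frame: x ahead of the robot, y to its left, z up, the work surface at z = 0. Lengths are in m, angles in degrees, forces in N, time in s.
With the tool pointing down it reaches from about 0.35 to 0.975 m from the base axis. Payload 4.9 kg.
Tool frame: the origin (TCP) lies between the finger pads; the fingertips stand bot.tips_ahead ahead of it and the grasp point (between the pads) lies 3 mm ahead of it (bot.tips_ahead is the distance from the TCP to the fingertips, in m); x points along the fingers, y is the direction in which the jaws open and shut, and the axes are right-handed (so a half turn about x gives the same grasp; the last joint's range is limited). The gripper opens to 85 mm and grips with 20 to 120 N. Pads are 22 mm wide; open, the fingers measure 114 mm over their backs; the gripper's body (76 mm by 85 mm) begins 54 mm behind the grasp point. The pads swing forward as they close: fully open they stand 13 mm farther back than shut.
Start: joints at [65.718, 3.019, 92.412, -0, 84.569, -6.818], TCP at [0.188, 0.596, 0.253] pointing down, gripper open.
Joint ranges: [-172.51, 172.51], [-57.92, 126.97], [3.15, 148.05], [-58.71, 238.71], [5.1, 150.11], [-179.66, 179.66]. Speed limits (degrees/s): [147.25, 147.25, 180, 180, 180, 180].

INTERFACE

Orientations are given as a 3x3 rotation matrix whose columns are the frame's x, y, z axes.
In Python, from station import sensors, eyes, bot gives the robot as it stands.
- The arm moves only by the shell command python3 -m inch 'ROWS' [FORCE]. ROWS is JSON, one flat list of numbers, 7 for each row, row after row: the finger opening in m, from 0 to 0.0854, then the shift along the tool's x, y, z in m, then the turn, a rotation vector about the tool's x, y, z in rad. In form: [grip, x, y, z, ax, ay, az, grip, x, y, z, ax, ay, az, ...]. A call has 1 to 12 rows; each row is the pose to reach, as a shift and turn from the pose measured when the call began, along the tool's axes at that moment; what a row does not reach only later rows make up. A row lasts 1/8 s, in which the tool goes at most 62.5 mm and 10.7 degrees, less where a joint would pass 70% of its speed; a pose out of reach is approached as far as the arm can. A call with a gripper value outside its range is refused whole. The fingers move at their own pace and stop on an object; FORCE is the grip in N (left out, the last holds). Time passes only in rows, so rows that repeat a pose let the fingers close. It gives the time, the measured TCP pose, the force and the opening at its end, in the units of the state.
- sensors.sense(): the state, without advancing time (a new reading comes with each control period).
- eyes.capture(name): name is "side" or "top" or "wrist"; returns a dict with "image" (480x640x3 uint8, red, green, blue), "fx", "fy", "cx", "cy" (pixels), "pose" (4x4, takes a point from camera to world coordinates). Camera axes: x right, y up, looking along -z (the intrinsics and any distortion apply to the point x, -y, -z); pixel columns grow to the right and rows downward; lengths in m; the calibration is good to about 2 mm. A picture is of the moment at which its call begins. There is no depth.
- bot.hand_in(): hands the job in, once; it reports no verdict.
The state is a dict: "time": time; "joint_positions": joint angles; "joint_velocities": joint speeds; "effort": joint torques, N m; "eef_pos": TCP position; "tool_rot": TCP orientation; "ft_force": force on the tool from outside, world axes, zero at the start; "ft_torque": the same for the moment, N m; "opening": finger opening in m.
Only numpy, scipy, OpenCV 4.12 (cv2) and the standard library are available. Lean on these libraries where they do the work, as an engineer would, in place of code of your own. Each camera call takes 0.05 s, during which the arm holds its last target. There are 200 camera calls.

## Working session

There is one attempt and no reset: what is moved stays moved. The work goes in short steps, Python scripts to look and compute and a shell command to move; the robot and the scene stay as the last step left them, time stands still between calls to the robot, and variables do not carry over. Pictures are saved under pics/ and viewed, about 8 in all and at most 12, crops included, and the job is handed in when it is done.

```bash
ls; mkdir -p pics; python3 - <<'E'
from station import sensors, eyes, bot
import cv2,numpy as np
s=sensors.sense();print(s['time'],s['eef_pos'],s['tool_rot'],s['opening'],bot.tips_ahead)
for n in ['top','side']:
    c=eyes.capture(n);print(n,c['fx'],c['fy'],c['cx'],c['cy'],[k for k in c]);print(np.round(c['pose'],4))
    cv2.imwrite(f'pics/{n}0.png',c['image'][:,:,::-1])
E
```

```text
pics
0.0 [0.18732463 0.59567362 0.25205918] [[-8.24534967e-04  3.00095453e-01  9.53908821e-01]
 [-1.85338641e-03  9.53907048e-01 -3.00096498e-01]
 [-9.99997943e-01 -2.01540170e-03 -2.30336882e-04]] 0.08509172159395556 0.022
top 483.68756769886215 483.68756769886215 313.470403836174 236.63290678344276 ['image', 'fx', 'fy', 'cx', 'cy', 'pose']
[[-0.0062  0.9988 -0.0491  0.4036]
 [-0.9995 -0.0076 -0.0291 -0.0276]
 [-0.0294  0.0489  0.9984  1.3707]
 [ 0.      0.      0.      1.    ]]
side 477.0155640853464 477.0155640853464 322.9355391467732 236.18671656852027 ['image', 'fx', 'fy', 'cx', 'cy', 'pose']
[[ 0.833   0.3378 -0.4382 -0.0322]
 [-0.5532  0.496  -0.6693 -0.7991]
 [-0.0088  0.7999  0.6     0.8308]
 [ 0.      0.      0.      1.    ]]
```

View pics/top0.png

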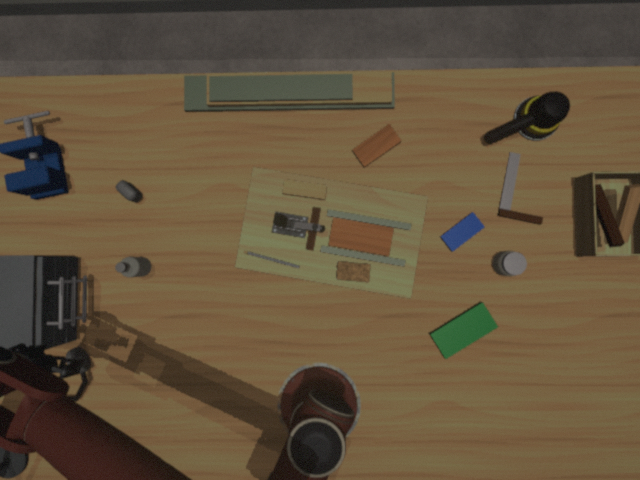

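View pics/side0.png

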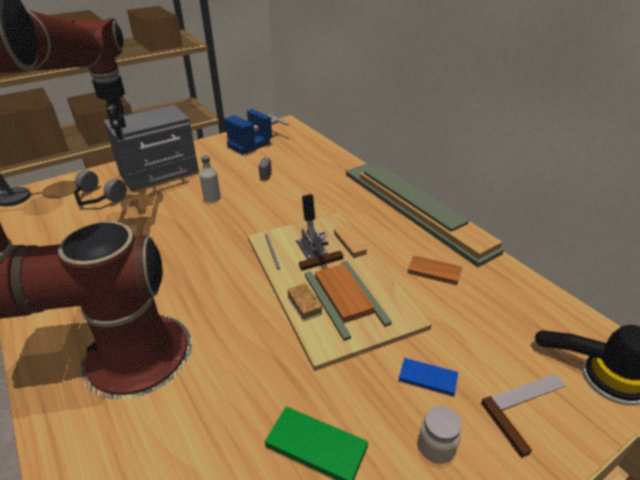

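Look-alikes: brown board in the channel (top 361,236), small brown one (377,146), blue (462,231), green (463,330). The one in the channel fits (brown, the larger of the two not blue or green). I'll confirm it and measure in an enlarged crop.

```bash
python3 - <<'E'
import cv2
i=cv2.imread('pics/top0.png')[160:306,232:436]
i=cv2.resize(i,None,fx=3.9,fy=3.9,interpolation=cv2.INTER_CUBIC)
i=cv2.convertScaleAbs(i,alpha=1.6,beta=10)
cv2.imwrite('pics/topc.png',i)
E
```

```text
(no output)
```

View pics/topc.png

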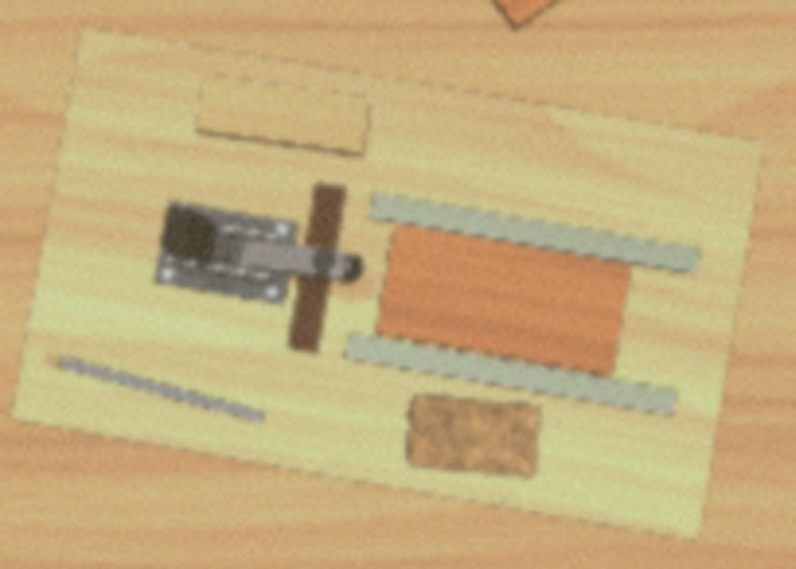

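Crop: brown board in the channel with corners (393,225),(631,264),(612,375),(377,334), grey rails, stop's right edge (346,186)-(317,351), panel corners (81,28),(762,143),(697,539),(12,418), lever tip at about (188,233). It is the board.

```bash
cat > h.py <<'E'
import numpy as np
from station import sensors, eyes, bot
P=None
def ray(c,uv,z):
    T=c['pose'];d=T[:3,:3]@np.array([(uv[0]-c['cx'])/c['fx'],-(uv[1]-c['cy'])/c['fy'],-1.])
    return T[:3,3]+d*(z-T[2,3])/d[2]
E
python3 - <<'E'
from h import *
c=eyes.capture('top')
f=lambda p,z: ray(c,(p[0]/3.9+232-.37,p[1]/3.9+160-.37),z)
C=[f(p,.018) for p in [(81,28),(762,143),(697,539),(12,418)]]
B=[f(p,.040) for p in [(393,225),(631,264),(612,375),(377,334)]]
S=[f(p,.034) for p in [(346,186),(317,351)]]
C,B,S=map(np.array,(C,B,S))
o=C.mean(0)
y=(C[0]+C[3]-C[1]-C[2])[:2];print('len',np.linalg.norm(y)/2)
y2=(B[0]+B[3]-B[1]-B[2])[:2];
w=(C[0]+C[1]-C[2]-C[3])[:2];
print('yaw of jig y',np.degrees(np.arctan2(y[1],y[0])),np.degrees(np.arctan2(y2[1],y2[0])),'width dir',np.degrees(np.arctan2(w[1],w[0])), np.linalg.norm(w)/2)
u=y/np.linalg.norm(y);x=np.array([u[1],-u[0]]);R=np.c_[x,u]
print('o',o,'u',u,'x',x)
for n,Q in [('C',C),('B',B),('S',S)]: print(n,np.round((Q[:,:2]-o[:2])@R,4).tolist())
for z in (.06,.07,.17,.18): print('lever',z,np.round((f((188,233),z)[:2]-o[:2])@R,4))
E
```

```text
len 0.49725832131880426
yaw of jig y 79.72360245745564 79.92365781095017 width dir -10.110385109658212 0.28663619862587153
o [ 0.48389319 -0.03607508  0.018     ] u [0.1783969  0.98395861] x [ 0.98395861 -0.1783969 ]
C [[0.1434, 0.2493], [0.1433, -0.2485], [-0.1433, -0.2488], [-0.1434, 0.248]]
B [[0.0384, 0.0016], [0.0397, -0.168], [-0.0396, -0.1678], [-0.0395, -0.0004]]
S [[0.0607, 0.0393], [-0.0585, 0.0394]]
lever 0.06 [0.0068 0.1416]
lever 0.07 [0.0062 0.1405]
lever 0.17 [-0.0005  0.1292]
lever 0.18 [-0.0012  0.1281]
```

```bash
python3 -m inch '[0,0,-0.3,0.37,-0.128,0,0, 0,0,-0.3,0.37,-0.128,0,0, 0,0,-0.3,0.37,-0.128,0,0, 0,0,-0.3,0.37,-0.128,0,0, 0,0,-0.3,0.37,-0.128,0,0, 0,0,-0.3,0.37,-0.128,0,0, 0,0,-0.3,0.37,-0.128,0,0, 0,0,-0.3,0.37,-0.128,0,0, 0,0,-0.72,0.5,-0.128,0,0, 0,0,-0.72,0.5,-0.128,0,0, 0,0,-0.72,0.5,-0.128,0,0, 0,0,-0.72,0.5,-0.128,0,0]' 60
python3 - <<'E'
from h import *
s=sensors.sense();print(s['tool_rot'].round(4))
c=eyes.capture('side');import cv2
i=cv2.resize(c['image'][180:330,240:440,::-1],None,fx=4,fy=4,interpolation=cv2.INTER_CUBIC)
cv2.imwrite('pics/sidec.png',cv2.convertScaleAbs(i,alpha=1.5))
E
```

```text
time: 1.65
eef_pos: [0.4486, -0.0533, 0.253]
tool_rot: [[-0.0, 0.176, 0.984], [-0.001, 0.984, -0.176], [-1.0, -0.002, 0.0]]
ft_force: [1.2, 0.2, 0.3]
opening: 0.0001
[[-2.000e-04  1.757e-01  9.844e-01]
 [-1.500e-03  9.844e-01 -1.757e-01]
 [-1.000e+00 -1.500e-03  1.000e-04]]
```

View pics/sidec.png

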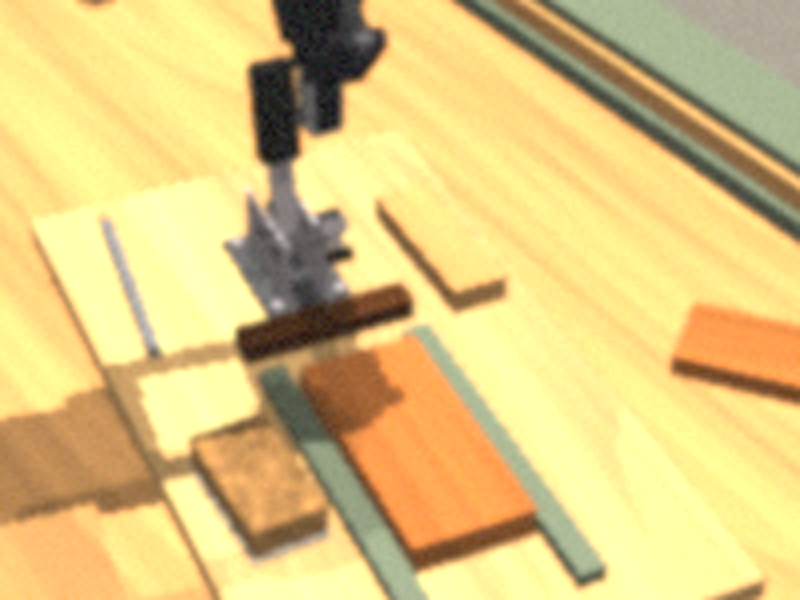

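Side crop: black lever grip from (275,62) to (277,162), board clear of the stop, everything in place, gripper shut.

```bash
python3 - <<'E'
from h import *
c=eyes.capture('side');T=c['pose']
a=np.radians(79.83);u=np.array([np.cos(a),np.sin(a)]);x=np.array([u[1],-u[0]]);o=np.array([.4839,-.0361])
C=T[:3,3]
for p in [(272,62),(275,112),(277,162)]:
    q=ray(c,(p[0]/4+240-.4,p[1]/4+180-.4),0.1);d=q-C
    t=-((C[:2]-o)@x)/(d[:2]@x);w=C+t*d;print(p,'y,z at x=0:',round((w[:2]-o)@u,4),round(w[2],4))
s=sensors.sense();e=s['eef_pos'];print('tcp jig',(e[:2]-o)@x,(e[:2]-o)@u,e[2])
E
```

```text
(272, 62) y,z at x=0: 0.1333 0.1804
(275, 112) y,z at x=0: 0.1308 0.1435
(277, 162) y,z at x=0: 0.1301 0.1041
tcp jig -0.03116626967814806 -0.02621593247556366 0.2529622737246488
```

```bash
python3 -m inch '[0,0,-0.09,0.031,0,0,0, 0,0,-0.15,0.031,0,0,0, 0,0,-0.186,0.031,0,0,0, 0,0,-0.186,0.031,0,0,0, 0,0.06,-0.186,0.031,0,0,0, 0,0.12,-0.186,0.031,0,0,0, 0,0.17,-0.186,0.031,0,0,0, 0,0.19,-0.186,0.031,0,0,0, 0,0.203,-0.186,0.031,0,0,0, 0,0.203,-0.186,0.031,0,0,0]' 60
python3 - <<'E'
from h import *
import cv2
a=np.radians(79.83);u=np.array([np.cos(a),np.sin(a)]);x=np.array([u[1],-u[0]]);o=np.array([.4839,-.0361])
s=sensors.sense();e=s['eef_pos'];print('tcp jig',(e[:2]-o)@x,(e[:2]-o)@u,e[2],s['ft_force'])
c=eyes.capture('side')
i=cv2.resize(c['image'][200:380,250:450,::-1],None,fx=3.3,fy=3.3,interpolation=cv2.INTER_CUBIC)
cv2.imwrite('pics/side2.png',cv2.convertScaleAbs(i,alpha=1.5))
E
```

```text
time: 3.0
eef_pos: [0.4445, -0.2445, 0.0501]
tool_rot: [[-0.002, 0.183, 0.983], [-0.002, 0.983, -0.183], [-1.0, -0.003, -0.002]]
ft_force: [-0.2, -0.8, -0.6]
opening: -0.0002
tcp jig -0.001939911798921941 -0.21205898775513715 0.050072985218866085 [-0.22934098 -0.82646134 -0.64614627]
```

View pics/side2.png

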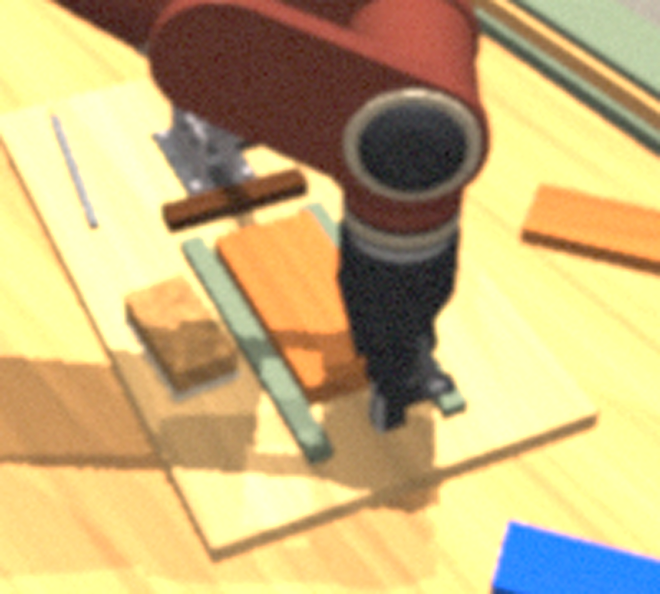

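Finger at (390,415) sits between the rails behind the board's end. Pushing slowly.

```bash
python3 -m inch '[0,0.002,0.01,0.002,0,0,0, 0,0.002,0.02,0.002,0,0,0, 0,0.002,0.027,0.002,0,0,0, 0,0.002,0.032,0.002,0,0,0, 0,0.002,0.037,0.002,0,0,0, 0,0.002,0.042,0.002,0,0,0, 0,0.002,0.047,0.002,0,0,0, 0,0.002,0.052,0.002,0,0,0, 0,0.002,0.057,0.002,0,0,0, 0,0.002,0.06,0.002,0,0,0, 0,0.002,0.062,0.002,0,0,0]' 60
```

```text
time: 4.42
eef_pos: [0.4585, -0.1844, 0.0489]
tool_rot: [[-0.0, 0.183, 0.983], [-0.004, 0.983, -0.183], [-1.0, -0.004, 0.0]]
ft_force: [-0.5, -3.4, 1.8]
opening: 0.0003
```

```bash
python3 -m inch '[0,0,0.002,0,0,0,0, 0,0,0.004,0,0,0,0, 0,0,0.006,0,0,0,0]' 60
```

```text
time: 4.8
eef_pos: [0.4595, -0.1793, 0.049]
tool_rot: [[-0.001, 0.183, 0.983], [-0.006, 0.983, -0.183], [-1.0, -0.006, 0.0]]
ft_force: [-2.6, -8.6, 0.6]
opening: -0.0
```

```bash
python3 -m inch '[0,0,0.002,0,0,0,0, 0,0,0.003,0,0,0,0, 0,0,0.004,0,0,0,0]' 60
python3 - <<'E'
from h import *
a=np.radians(79.83);u=np.array([np.cos(a),np.sin(a)]);x=np.array([u[1],-u[0]]);o=np.array([.4839,-.0361])
s=sensors.sense();e=s['eef_pos'];print('tcp jig',(e[:2]-o)@x,(e[:2]-o)@u)
E
```

```text
time: 5.18
eef_pos: [0.4596, -0.1789, 0.0493]
tool_rot: [[-0.003, 0.181, 0.983], [-0.015, 0.983, -0.181], [-1.0, -0.015, 0.0]]
ft_force: [-4.4, -18.3, 0.2]
opening: -0.0005
tcp jig 0.0012954359141119428 -0.1448207550887973
```

Stall at the predicted point with 18 N: the board is home. Back off, rise, and look.

```bash
python3 -m inch '[0,0,-0.015,0,0,0,-0.012, 0,0,-0.035,0,0,0,-0.012, 0,-0.03,-0.035,0,0,0,-0.012, 0,-0.09,-0.035,0,0,0,-0.012, 0,-0.15,-0.035,0,0,0,-0.012, 0,-0.2,-0.035,0,0,0,-0.012, 0,-0.2,-0.07,0,0,0,-0.012, 0,-0.2,-0.07,0,0,0,-0.012]' 60
python3 - <<'E'
from h import *
import cv2
a=np.radians(79.83);u=np.array([np.cos(a),np.sin(a)]);x=np.array([u[1],-u[0]]);o=np.array([.4839,-.0361])
s=sensors.sense();e=s['eef_pos'];print('tcp jig',(e[:2]-o)@x,(e[:2]-o)@u,e[2],s['tool_rot'].round(3).tolist())
c=eyes.capture('side');d=eyes.capture('top')
f=lambda i:cv2.convertScaleAbs(cv2.resize(i[:,:,::-1],(400,300),interpolation=cv2.INTER_CUBIC),alpha=1.6)
cv2.imwrite('pics/m3.png',np.hstack([f(c['image'][205:325,260:420]),f(d['image'][180:270,270:390])]))
E
```

```text
time: 6.18
eef_pos: [0.4472, -0.2457, 0.2506]
tool_rot: [[-0.004, 0.183, 0.983], [-0.026, 0.983, -0.183], [-1.0, -0.026, 0.0]]
ft_force: [-0.1, 1.1, -0.2]
opening: -0.0005
tcp jig 0.0008765400986094218 -0.21279611422260003 0.25056638925839225 [[-0.004, 0.183, 0.983], [-0.026, 0.983, -0.183], [-1.0, -0.026, 0.0]]
```

View pics/m3.png

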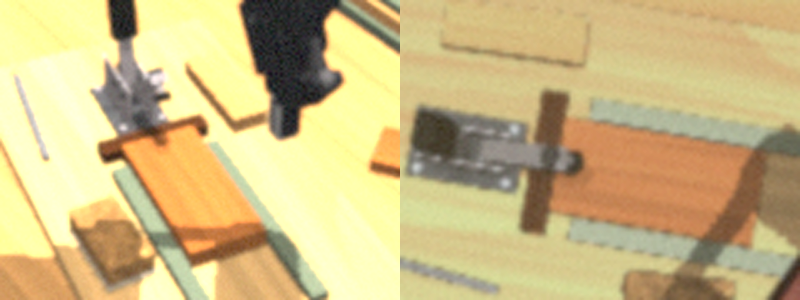

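Board's front edge is flush with the stop in both views (side 165,140; top 560,165), and the clamp is still open. Now to the lever.

```bash
python3 -m inch '[0,0,0.06,0,0,0,0.026, 0,0,0.12,0,0,0,0.026, 0,0,0.18,0,0,0,0.026, 0,0,0.24,0,0,0,0.026, 0,0,0.268,0,0,0,0.026, 0,0,0.268,0,0,0,0.026, 0,0.03,0.27,0,0,0,0.026, 0,0.055,0.27,0,0,0,0.026, 0,0.066,0.27,0,0,0,0.026, 0,0.066,0.27,0,0,0,0.026]' 60
python3 - <<'E'
from h import *
import cv2
a=np.radians(79.83);u=np.array([np.cos(a),np.sin(a)]);x=np.array([u[1],-u[0]]);o=np.array([.4839,-.0361])
s=sensors.sense();e=s['eef_pos'];print('tcp jig',(e[:2]-o)@x,(e[:2]-o)@u,e[2],s['tool_rot'].round(3).tolist())
c=eyes.capture('side')
cv2.imwrite('pics/m4.png',cv2.convertScaleAbs(cv2.resize(c['image'][150:300,240:400,::-1],(640,600),interpolation=cv2.INTER_CUBIC),alpha=1.5))
E
```

```text
time: 7.52
eef_pos: [0.4949, 0.0191, 0.1755]
tool_rot: [[-0.004, 0.183, 0.983], [0.002, 0.983, -0.183], [-1.0, 0.001, -0.004]]
ft_force: [-0.2, 0.3, 1.0]
opening: 0.0003
tcp jig 0.001118991889496777 0.056307740060532914 0.17547228844480317 [[-0.004, 0.183, 0.983], [0.002, 0.983, -0.183], [-1.0, 0.001, -0.004]]
```

View pics/m4.png

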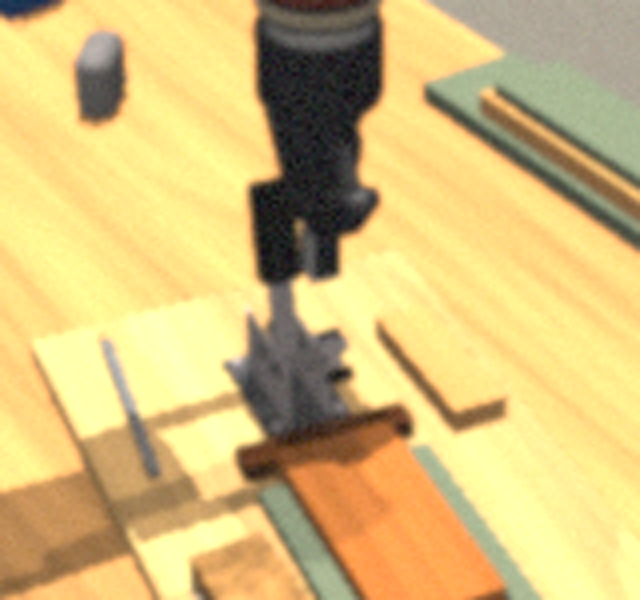

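Finger tip (320,270) is on the board side of the lever grip (275,230), clear of the hold-down arm. Feeling for contact.

```bash
python3 -m inch '[0,0,0.02,-0.001,0,0,0, 0,0,0.035,-0.001,0,0,0, 0,0,0.042,-0.001,0,0,0, 0,0,0.046,-0.001,0,0,0, 0,0,0.048,-0.001,0,0,0]' 60
```

```text
time: 8.2
eef_pos: [0.5035, 0.0666, 0.1768]
tool_rot: [[-0.001, 0.182, 0.983], [0.001, 0.983, -0.182], [-1.0, 0.001, -0.002]]
ft_force: [0.8, -0.6, 0.2]
opening: 0.0002
```

```bash
python3 -m inch '[0,0,0.003,0,0,0,0, 0,0,0.006,0,0,0,0, 0,0,0.008,0,0,0,0]' 60
```

```text
time: 8.57
eef_pos: [0.5049, 0.0745, 0.1767]
tool_rot: [[-0.002, 0.182, 0.983], [0.001, 0.983, -0.182], [-1.0, 0.001, -0.002]]
ft_force: [-0.8, -0.7, -0.4]
opening: -0.0
```

```bash
python3 -m inch '[0,0,0.004,0,0,0,0, 0,0,0.008,0,0,0,0, 0,0,0.012,0,0,0,0]' 60
python3 - <<'E'
from h import *
import cv2
c=eyes.capture('side')
cv2.imwrite('pics/m5.png',cv2.convertScaleAbs(cv2.resize(c['image'][170:260,260:380,::-1],(640,480),interpolation=cv2.INTER_CUBIC),alpha=1.7))
E
```

```text
time: 8.95
eef_pos: [0.507, 0.0861, 0.1764]
tool_rot: [[-0.002, 0.182, 0.983], [-0.0, 0.983, -0.182], [-1.0, -0.001, -0.002]]
ft_force: [-0.1, -2.6, -1.4]
opening: 0.0002
```

View pics/m5.png

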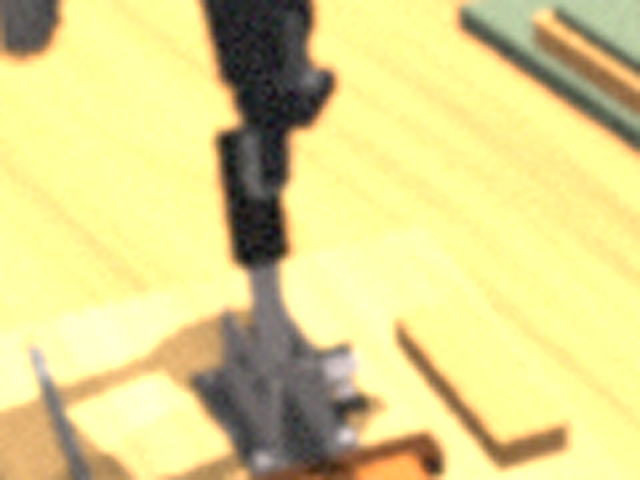

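Finger is on the grip, centred, (262,180), contact force beginning. Now following the arc to about 0.45 rad elevation.

```bash
python3 -m inch '[0,0.003,0.011,0,0,0,0, 0,0.006,0.02,0,0,0,0, 0,0.01,0.029,0,0,0,0, 0,0.015,0.037,0,0,0,0, 0,0.02,0.045,0,0,0,0, 0,0.026,0.052,0,0,0,0, 0,0.033,0.0585,0,0,0,0, 0,0.039,0.063,0,0,0,0, 0,0.045,0.067,0,0,0,0, 0,0.045,0.067,0,0,0,0]' 60
python3 - <<'E'
from h import *
import cv2
c=eyes.capture('side')
cv2.imwrite('pics/m6.png',cv2.convertScaleAbs(cv2.resize(c['image'][150:285,240:420,::-1],(640,480),interpolation=cv2.INTER_CUBIC),alpha=1.7))
E
```

```text
time: 10.25
eef_pos: [0.5193, 0.1532, 0.1313]
tool_rot: [[-0.002, 0.182, 0.983], [0.001, 0.983, -0.182], [-1.0, 0.001, -0.002]]
ft_force: [-0.1, -2.3, 1.0]
opening: 0.0
```

View pics/m6.png

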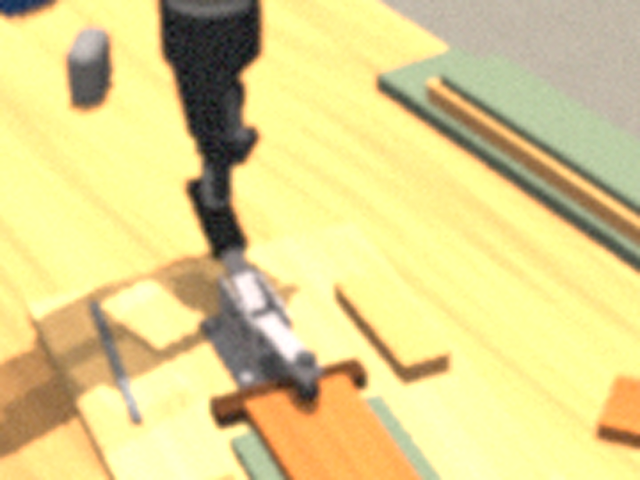

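Lever (215,215) lies far over, finger still on the grip, hold-down foot close above the board (310,380). Finish the push.

```bash
python3 -m inch '[0,0.007,0.003,0,0,0,0, 0,0.013,0.006,0,0,0,0, 0,0.018,0.008,0,0,0,0, 0,0.022,0.0095,0,0,0,0, 0,0.026,0.011,0,0,0,0, 0,0.029,0.012,0,0,0,0, 0,0.029,0.012,0,0,0,0]' 60
```

```text
time: 11.18
eef_pos: [0.5215, 0.1643, 0.105]
tool_rot: [[-0.004, 0.181, 0.983], [-0.001, 0.983, -0.181], [-1.0, -0.002, -0.003]]
ft_force: [-8.0, -4.2, 14.2]
opening: 0.0001
```

Stalled at z = 0.105, exactly the locked height, with 14 N upward. Lift off and check.

```bash
python3 -m inch '[0,-0.02,0,0,0,0,0, 0,-0.06,0,0,0,0,0, 0,-0.12,0,0,0,0,0, 0,-0.16,0,0,0,0,0, 0,-0.16,0.06,0,0,0,0, 0,-0.16,0.12,0,0,0,0, 0,-0.16,0.14,0,0,0,0, 0,-0.16,0.14,0,0,0,0]' 60
python3 - <<'E'
from h import *
import cv2
c=eyes.capture('side');d=eyes.capture('top')
f=lambda i:cv2.convertScaleAbs(cv2.resize(i[:,:,::-1],(400,400),interpolation=cv2.INTER_CUBIC),alpha=1.6)
cv2.imwrite('pics/m7.png',np.hstack([f(c['image'][190:330,250:390]),f(d['image'][160:300,240:380])]))
cv2.imwrite('pics/top9.png',d['image'][:,:,::-1])
E
```

```text
time: 12.18
eef_pos: [0.5473, 0.3028, 0.2642]
tool_rot: [[-0.004, 0.18, 0.984], [-0.002, 0.984, -0.18], [-1.0, -0.003, -0.004]]
ft_force: [0.3, 0.4, -0.7]
opening: -0.0
```

View pics/m7.png

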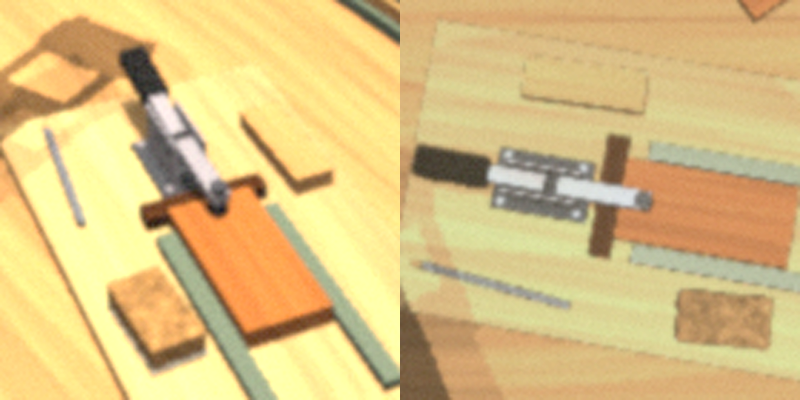

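Lever lies flat (top 450,165), the arm is level with its foot on the board (side 215,200; top 645,200), and the board is flush with the stop. Bystanders on the jig look unmoved. Handing in.

```bash
python3 -m inch '[0.03,0,0,0,0,0,0, 0.03,0,0,0,0,0,0, 0.03,0,0,0,0,0,0, 0.03,0,0,0,0,0,0]' 60; python3 -c "
from station import bot
print(bot.hand_in())"
```

```text
time: 12.78
eef_pos: [0.5474, 0.3009, 0.2646]
tool_rot: [[-0.004, 0.182, 0.983], [-0.002, 0.983, -0.182], [-1.0, -0.003, -0.004]]
ft_force: [-0.0, 0.6, -0.6]
opening: 0.0301
the job is handed in; nothing more can be done
None
```

The board is home against the stop and the clamp is locked on it. I handed the job in at about 12.8 s of the 43 s allowed.

- **Board:** I pushed its tail with the closed fingers. It stalled within 1 mm of where I expected, at about 18 N. Both views then showed its front end flush with the stop, with the clamp still open.
- **Clamp:** I pushed the lever by its grip, over and down, until it came up against its end stop at the expected locked height (14 N). After I let go, it stayed down with the hold-down arm level and the foot on the board.
- **Final checks:** The last pictures showed the board flat and flush, and the sanding block, offcut and pencil looked unmoved. The gripper was well clear and read almost no force.
- **Not measured:** I judged the foot's force on the board only from the pictures. I did not re-check the glue, tape, jar and square at the end, but the arm was not worked near them at low height.
- **Disagreements:** The lever met the finger about 10 mm later than predicted, so I adjusted the push path from where it touched. One small tilt correction went the wrong way while the arm was clear of everything, and I fixed it on the next move.

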